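# Load a cell under the charger's sprung flap

### The arm

A 7-joint arm with a two-finger parallel gripper is mounted at the origin on a cart in front of the work surface, level with it; the furniture and walls round the work are solid. World frame = base frame: x ahead of the robot, y to its left, z up, the work surface at z = 0. Lengths are in m, angles in rad, forces in N, time in s.
With the tool pointing down it reaches from about 0.4 to 0.875 m from the base axis. Payload 19.3 kg.
Tool frame: the origin (TCP) lies between the finger pads; the fingertips stand manip.tip_reach ahead of it and the grasp point (between the pads) lies 2 mm behind it (manip.tip_reach is the distance from the TCP to the fingertips, in m); z points along the fingers, y is the line along which they close (so a half turn about z gives the same grasp; the last joint's range is limited). The gripper opens to 85 mm and grips with 20 to 120 N. Pads are 22 mm wide; open, the fingers measure 114 mm over their backs; the gripper's body (76 mm by 85 mm) begins 54 mm behind the grasp point. The pads swing forward as they close: fully open they stand 13 mm farther back than shut.
Start: joints at [-1.327, 0.521, -0.036, 1.599, 0.021, 1.021, -0.113], TCP at [0.193, 0.594, 0.248] pointing down, gripper open.
Joint ranges: [-2.91, 2.91], [-0.3, 2.13], [-1.5, 1.42], [0.17, 2.43], [-1.26, 4.41], [0.16, 1.93], [-2.52, 2.52]. Speed limits (rad/s): [1.89, 1.89, 2.39, 2.39, 3.01, 3.01, 3.01].

### API

Orientations are given as a rotation vector (axis times angle).
In Python, from plant import manip gives the robot as it stands.
- The arm moves only by the shell command python3 -m jog 'ROWS'. ROWS is JSON, one flat list of numbers, 7 for each row, row after row: the turn, a rotation vector about the tool's x, y, z in units of 2 pi rad (1.0 is 2 pi rad), then the shift along the tool's x, y, z in units of 0.1 m (1.0 is 0.1 m), then the closure, from 0 (fully open) to 1 (shut). A call has 1 to 12 rows; each row is the pose to reach, as a shift and turn from the pose commanded when the call began, along the tool's axes at that moment, turning the shorter way round; what a row does not reach only later rows make up. A row lasts 1/12 s, in which the tool goes at most 41.7 mm and 7.16 degrees, less where a joint would pass 70% of its speed; a pose out of reach is approached as far as the arm can. A call with a number of a shift or a turn outside -1 to 1 is refused whole. A call with a gripper value outside its range is refused whole. The fingers move at their own pace and stop on an object; the grip force is fixed at half the most. Time passes only in rows, so rows that repeat a pose let the fingers close. It gives the time, the measured TCP pose, the force, the opening and the grip force at its end, in the units of the state.
- manip.sense(): the state, without advancing time (a new reading comes with each control period).
- manip.camera(name): name is "side" or "top" or "wrist"; returns a dict with "image" (400x640x3 uint8, red, green, blue), "range_z" (400x640 float32, m along the optical axis (not along the pixel's ray), 0 where there is no reading), "intrinsics" (3x3 intrinsics, pixels), "view" (4x4, takes a point from world to camera coordinates). Camera axes: x right, y up, looking along -z (the intrinsics and any distortion apply to the point x, -y, -z); pixel columns grow to the right and rows downward; lengths in m; the calibration is good to about 2 mm. The wrist camera is an equidistant fisheye: a pixel r from the principal point sees the ray r / f radians off the axis. A picture is of the moment at which its call begins.
- manip.sign_off(): hands the job in; it is judged then, once.
The state is a dict: "time": time; "joint_pos": joint angles; "qd": joint speeds; "joint_torque": joint torques, N m; "eef_pos": TCP position; "tool_rot": TCP orientation; "ft_force": force on the tool from outside, world axes, zero at the start; "ft_torque": the same for the moment, N m; "width": finger opening in m; "grasp_force": force on a finger pad.
Only numpy, scipy, OpenCV 4.12 (cv2) and the standard library are available. Lean on these libraries where they do the work, as an engineer would, in place of code of your own. Each camera call takes 0.05 s, during which the arm holds its last target. There are 200 camera calls.

### The job

Charge the AA cell that stands in the wooden caddy: carry it upright, and with the fingers that hold it push the charger's orange sprung flap aside from the front, keeping it open while you lower the cell into the well. Press it gently down onto the sprung contact at the bottom, whose height you must feel for (a steady push of about 6 N, never more than 12 N), then let go and withdraw upwards so that the flap swings shut over the standing cell. Go easy on the flap too, and leave the tin, the lip balm and the USB stick where they are.

Things in the scene. Friction and masses are not known exactly. Their poses are not given: they have to be found in the camera images.
- cell_mid (a point): Centre of the AA cell: blue cylinder with a copper-coloured end (standing copper end down), 14.4 mm diameter, 50 mm long, upright in the caddy with its foot 6 mm above the desk, so 38 mm stick out. This point's y axis runs along the cell, up at the start. Grip only its top 11 to 14 mm (fingertips 36 to 39 mm over its foot), so that the gripper clears block and flap later.
- caddy: Fixed light-wood caddy, 90 x 42 x 18 mm (its x, y, z), origin at the centre of its underside, x pointing away from the robot, turned by at most 0.5 rad. Two holes of 16.4 mm diameter, 12 mm deep, at x = -22 mm (holds the cell) and x = +22 mm (empty).
- charger: Fixed grey desktop charger. Origin on the desk right under the well's centre; x points to its back (away from the robot, turned by at most 0.35 rad), y to its left, z up. Block from x = -52 to +24 mm, y = -40 to +40 mm, top 42 mm above the desk; a black foot reaches 5 mm farther. The flap turns on a post at its back left.
- well (a point): Centre of the well's mouth, level with the block's top. Vertical round well, 16.4 mm diameter, 2.5 mm chamfer. In it a copper spring contact (gives 3 mm, 6 N per mm, damped, no preload); its unloaded top is 16 to 28 mm above the desk, different each time: it must be felt. The seated cell stands by itself and sticks out of the block by 24 to 36 mm.
- flap (a joint): Opening angle of the orange flap, rad: 0 shut, 2.0 hard stop. It turns level about an upright pivot: a plate 80 to 83 mm above the desk over the well (shut: charger x = -24 to +12, y = -36 to +8 mm), on an arm to the pivot, with a rim along its front edge standing up to 91 mm. Nothing below the plate. A spring (0.06 N m shut, 0.13 at the stop) swings it shut when freed, clear over a seated cell.
- pivot (a point): The flap's pivot axis (vertical), fixed to the charger at charger x = +22 mm, y = +55 mm; this point is 80 mm above the desk, at the underside of the flap's plate. Post and hub have 17 mm diameter and end 89 mm above the desk.
- rim (a point): Middle of the top edge of the flap's front rim (44 mm long), 91 mm above the desk, moves with the flap; shut, at charger x = -22, y = -14 mm. A level push towards charger +x, fingers one left, one right of the cell, tips 80 to 86 mm up (cell foot above 42 mm), swings it to the back right with 1 to 3 N; it leans on the right finger, at 0.45 to 0.7 rad when over the well.
- tin: Round grey-white tin, 50 mm diameter, 19 mm high, loose, to the robot's right of the charger; origin at the centre of its underside. A bystander.
- lip_balm: White and green lip balm stick standing upright, 17 mm diameter, 67 mm high, loose, to the left of the charger; origin at the centre of its underside. A bystander.
- usb_stick: Red USB stick, 18 x 60 x 9 mm, lying loose behind the charger; origin at its underside. A bystander.
Not all that is in view belongs to the job. Of the things that look like the charger, the middle-sized one is meant.

How it is judged:
By the outcome, as a careful person would: the job done as asked, in the order asked, and still so for the second after the job is handed in, with the robot touching nothing.
It also fails if it takes over 45 s, if anything falls off the work surface, if the arm or the gripper's body presses on something with over 40 N, if the wrist force passes 120 N, or if a joint passes its speed limit or range.

## Working session

There is one attempt and no reset: what is moved stays moved. The work goes in short steps, Python scripts to look and compute and a shell command to move; the robot and the scene stay as the last step left them, time stands still between calls to the robot, and variables do not carry over. Pictures are saved under pics/ and viewed, at most 12 in all, crops included, and the job is handed in when it is done.

```bash
ls; mkdir -p pics; python3 - <<'E'
from plant import manip
import cv2,numpy as np
s=manip.sense();print(s,manip.tip_reach)
for n in("top","side"):
    c=manip.camera(n);cv2.imwrite(f"pics/{n}0.png",c["image"][:,:,::-1]);np.savez(f"/tmp/{n}0.npz",**{k:c[k] for k in("image","range_z","intrinsics","view")})
    print(n,c["intrinsics"].round(1).tolist(),c["view"].round(3).tolist(),[k for k in c])
E
```

```text
pics
{'time': 0.0, 'joint_pos': array([-1.3271855 ,  0.52200157, -0.03629302,  1.5999714 ,  0.02121011,
        1.02108173, -0.11279751]), 'qd': array([ 0.00098506,  0.00107556,  0.00074489,  0.00015934,  0.00051714,
       -0.00042767,  0.00058401]), 'joint_torque': array([ 2.56264766e-04, -9.27102828e+01,  1.97985359e+00, -3.69930732e+01,
        1.78548612e-02,  8.26659438e-03,  1.94394585e-05]), 'eef_pos': array([0.19289088, 0.59418023, 0.24774696]), 'tool_rot': array([-4.90952786e-01, -3.10292458e+00,  1.68840210e-03]), 'ft_force': array([-0.57996713, -0.37421192,  0.91985518]), 'ft_torque': array([-0.02256745, -0.02171743,  0.00813951]), 'grasp_force': 0.0, 'width': 0.08574043654904485} 0.017
top [[494.8, 0.0, 320.6], [0.0, 494.8, 207.4], [0.0, 0.0, 1.0]] [[-0.302, -0.953, 0.005, 0.346], [0.926, -0.292, 0.238, -0.458], [-0.225, 0.077, 0.971, -1.536], [0.0, 0.0, 0.0, 1.0]] ['image', 'range_z', 'intrinsics', 'view']
side [[440.4, 0.0, 316.2], [0.0, 440.4, 206.1], [0.0, 0.0, 1.0]] [[0.8, -0.6, 0.007, -0.321], [0.428, 0.577, 0.695, -0.411], [-0.421, -0.553, 0.719, -0.805], [0.0, 0.0, 0.0, 1.0]] ['image', 'range_z', 'intrinsics', 'view']
```

View pics/top0.png

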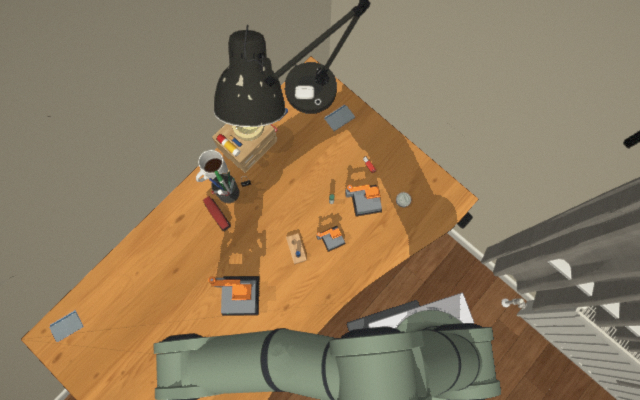

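View pics/side0.png

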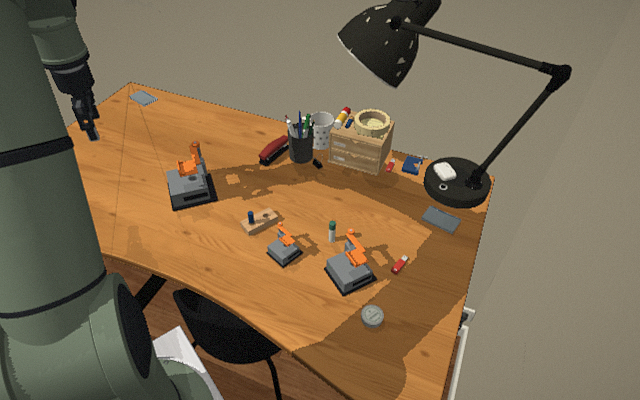

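The meant charger is the middle-sized one, at top (365,200) and side (350,270), with the tin at (403,199), balm at (332,192) and USB at (370,164). The caddy is at (297,247) with the blue cell at about (297,240).

```bash
cat > h.py <<'E'
import numpy as np,cv2
from scipy.spatial.transform import Rotation as R
def load(n): return dict(np.load(f"/tmp/{n}.npz"))
def world(c,us,vs,z=None,depth=None):
    K=c["intrinsics"];V=c["view"];us=np.asarray(us,float);vs=np.asarray(vs,float)
    d=np.stack([(us-K[0,2])/K[0,0],-(vs-K[1,2])/K[1,1],-np.ones_like(us)],-1)
    dw=d@V[:3,:3]; o=-V[:3,:3].T@V[:3,3]
    t=(z-o[2])/dw[...,2] if depth is None else depth
    return o+dw*np.asarray(t)[...,None]
def proj(c,P):
    p=np.asarray(P)@c["view"][:3,:3].T+c["view"][:3,3];K=c["intrinsics"]
    return np.stack([K[0,0]*p[...,0]/-p[...,2]+K[0,2],-K[1,1]*p[...,1]/-p[...,2]+K[1,2]],-1)
def cloud(c):
    v,u=np.mgrid[:400,:640]; return world(c,u,v,depth=c["range_z"])
E
python3 - <<'E'
from h import *
for n,(x0,y0,x1,y1) in(("top0",(280,150,420,265)),("side0",(230,190,420,340))):
    c=load(n);W=cloud(c);im=c["image"];hsv=cv2.cvtColor(im,cv2.COLOR_RGB2HSV)
    roi=np.zeros((400,640),bool);roi[y0:y1,x0:x1]=1
    H,S,V=[hsv[...,i].astype(int) for i in range(3)]
    m=roi&(c["range_z"]>0)
    for name,mm in dict(blue=(H>100)&(H<125)&(S>110),orange=(H>5)&(H<12)&(S>200)&(W[...,2]>.06),green=(H>50)&(H<95)&(S>60),red=((H<4)|(H>174))&(S>140),grey=(S<70)&(abs(W[...,2]-.042)<.006),tall=(W[...,2]>.012)).items():
        k=(mm&m).astype(np.uint8);nn,lab,st,ce=cv2.connectedComponentsWithStats(k)
        for i in range(1,nn):
            if st[i,4]>12:
                p=W[lab==i];print(n,name,st[i].tolist(),p.mean(0).round(3),p.min(0).round(3),p.max(0).round(3))
    o=cv2.resize(im[y0:y1,x0:x1],None,fx=4,fy=4,interpolation=cv2.INTER_CUBIC)[:, :, ::-1]
    cv2.imwrite(f"pics/{n}_z.png",o)
E
```

```text
top0 green [330, 195, 4, 5, 15] [0.56  0.149 0.066] [0.554 0.144 0.059] [0.568 0.155 0.071]
top0 red [366, 161, 9, 11, 41] [ 0.639 -0.015  0.008] [ 0.621 -0.024  0.001] [ 0.658 -0.005  0.018]
top0 grey [346, 189, 5, 6, 15] [0.565 0.091 0.041] [0.559 0.084 0.037] [0.579 0.097 0.045]
top0 grey [352, 190, 30, 23, 357] [0.517 0.047 0.042] [ 0.482 -0.     0.036] [0.562 0.084 0.048]
top0 tall [345, 185, 37, 31, 761] [0.527 0.047 0.054] [ 0.478 -0.008  0.012] [0.579 0.097 0.097]
top0 tall [396, 192, 15, 15, 174] [ 0.494 -0.079  0.02 ] [ 0.469 -0.104  0.012] [ 0.518 -0.055  0.03 ]
top0 tall [329, 194, 6, 9, 41] [0.559 0.15  0.055] [0.552 0.141 0.018] [0.57  0.157 0.071]
top0 tall [316, 227, 29, 23, 361] [0.439 0.189 0.041] [0.409 0.152 0.013] [0.472 0.232 0.072]
top0 tall [286, 234, 20, 30, 330] [0.442 0.306 0.021] [0.399 0.285 0.012] [0.489 0.327 0.062]
side0 blue [248, 211, 6, 12, 47] [0.418 0.302 0.044] [0.414 0.295 0.022] [0.425 0.312 0.055]
side0 green [329, 221, 6, 9, 45] [0.559 0.146 0.059] [ 0.552  0.138 -0.004] [0.6   0.203 0.068]
side0 red [392, 259, 13, 15, 91] [ 0.635 -0.016  0.007] [ 0.614 -0.029  0.003] [ 0.657 -0.004  0.011]
side0 grey [329, 229, 6, 4, 17] [0.556 0.143 0.043] [0.552 0.138 0.037] [0.561 0.151 0.048]
side0 grey [345, 242, 10, 10, 57] [0.562 0.08  0.041] [0.547 0.068 0.036] [0.571 0.094 0.046]
side0 grey [327, 252, 46, 35, 730] [0.514 0.032 0.04 ] [ 0.48  -0.008  0.036] [0.558 0.081 0.045]
side0 tall [240, 207, 38, 26, 468] [0.439 0.303 0.02 ] [0.397 0.281 0.012] [0.488 0.329 0.055]
side0 tall [329, 221, 7, 19, 118] [0.558 0.143 0.044] [0.552 0.138 0.012] [0.569 0.152 0.068]
side0 tall [267, 222, 33, 43, 679] [0.437 0.18  0.035] [0.407 0.149 0.012] [0.468 0.231 0.066]
side0 tall [327, 228, 46, 64, 1537] [0.523 0.034 0.049] [ 0.48  -0.008  0.012] [0.575 0.098 0.091]
side0 tall [361, 305, 23, 21, 380] [ 0.491 -0.082  0.018] [ 0.467 -0.105  0.012] [ 0.519 -0.056  0.022]
```

View pics/top0_z.png

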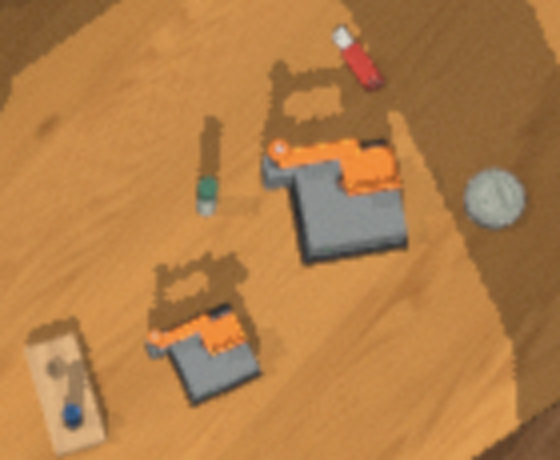

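The zoom shows the caddy (60,390) with the cell in its near hole (72,415), and the meant charger block at (350,205) with hub at (278,150). Next is fitting the caddy, block and hub.

```bash
python3 - <<'E'
from h import *
for n in("top0","side0"):
    c=load(n);W=cloud(c);P=W.reshape(-1,3);hsv=cv2.cvtColor(c["image"],cv2.COLOR_RGB2HSV).reshape(-1,3).astype(int)
    ok=c["range_z"].ravel()>0
    def box(cx,cy,r,z0,z1): return ok&(np.hypot(P[:,0]-cx,P[:,1]-cy)<r)&(P[:,2]>z0)&(P[:,2]<z1)
    m=box(.441,.305,.065,.013,.023); r=cv2.minAreaRect(P[m][:,:2].astype(np.float32)*1000);print(n,"caddy",r,P[m][:,2].mean())
    m=box(.418,.304,.015,.045,.07);print("cell",P[m].mean(0).round(4),m.sum(),"top z",np.percentile(P[m][:,2],90))
    m=box(.525,.04,.08,.034,.05)&(hsv[:,1]<80); r=cv2.minAreaRect(P[m][:,:2].astype(np.float32)*1000);print("block",r,P[m][:,2].mean())
    q=P[m][:,:2]
    m=box(.525,.04,.085,.078,.1)&(hsv[:,1]>150); r=cv2.minAreaRect(P[m][:,:2].astype(np.float32)*1000);print("flap",r)
    m=box(.575,.085,.022,.08,.1)&(hsv[:,1]>150);print("hub",P[m].mean(0),P[m].min(0),P[m].max(0))
E
```

```text
top0 caddy ((444.04461669921875, 311.1820068359375), (51.304901123046875, 90.677490234375), 89.71234893798828) 0.01819996590419115
cell [0.4219 0.3059 0.0552] 17 top z 0.05993815223213099
block ((530.1019287109375, 49.571144104003906), (102.92321014404297, 84.70753479003906), 82.43224334716797) 0.04222351376706338
flap ((543.5609130859375, 50.1846923828125), (103.79644775390625, 44.07384490966797), 66.6270523071289)
hub [0.56426594 0.08369435 0.08726266] [0.55466394 0.06618408 0.08167444] [0.57709228 0.09614949 0.09378119]
side0 caddy ((442.71844482421875, 305.0269775390625), (47.119712829589844, 91.06707000732422), 89.31097412109375) 0.016225320456152232
cell [0.4201 0.3032 0.0515] 33 top z 0.05477857197980722
block ((526.9515380859375, 49.10020446777344), (108.01127624511719, 78.84434509277344), 81.09895324707031) 0.040244703957574124
flap ((540.5714721679688, 48.00818634033203), (104.8874282836914, 46.096923828125), 74.23954010009766)
hub [0.56334632 0.08234474 0.08491146] [0.55400946 0.06700214 0.0803158 ] [0.57528181 0.09395808 0.09145875]
```

```bash
python3 - <<'E'
from h import *
c=load("side0");o=cv2.resize(c["image"][225:300,315:395],(800,600)[:2] if 0 else None,fx=7,fy=7,interpolation=cv2.INTER_CUBIC)
cv2.imwrite("pics/sidez.png",o[:,:,::-1])
E
```

```text
(no output)
```

View pics/sidez.png

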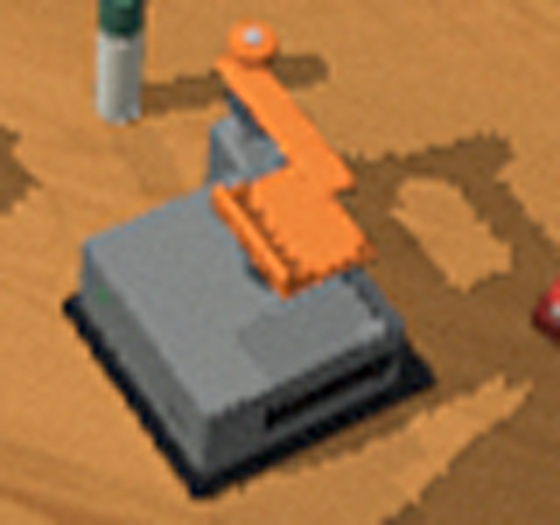

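The side zoom shows the hub dot at (250,38) and the block's top corners at front-left (85,245), front-right (207,413) and back-right (400,325). The flap is shut, with its rim on the front side.

```bash
python3 - <<'E'
from h import *
c=load("side0")
def f(p,o,s,z): 
    p=np.array(p,float); q=(p+.5)/s-.5+np.array(o); return world(c,q[0],q[1],z=z)[:2]
hub=f((250,38),(315,225),7,.090);FL=f((85,245),(315,225),7,.042);FR=f((207,413),(315,225),7,.042);BR=f((400,325),(315,225),7,.042)
print("side",hub,FL,FR,BR)
y1=FL-FR;x1=BR-FR
print(np.linalg.norm(y1),np.linalg.norm(x1),np.arctan2(-y1[0],y1[1]),np.arctan2(x1[1],x1[0]))
c=load("top0")
hub2=f((279,151),(280,150),4,.090)
print("top hub",hub2)
# LSQ pose for side & hubs
L=np.array([[-.052,.04],[-.052,-.04],[.024,-.04],[.022,.055]]);
for W in(np.array([FL,FR,BR,hub]),np.array([FL,FR,BR,hub2])):
    a=L-L.mean(0);b=W-W.mean(0);th=np.arctan2((a[:,0]*b[:,1]-a[:,1]*b[:,0]).sum(),(a*b).sum());Rm=np.array([[np.cos(th),-np.sin(th)],[np.sin(th),np.cos(th)]])
    t=W.mean(0)-Rm@L.mean(0);print("yaw",th,"well",t,"res",((L@Rm.T+t-W)*1000).round(1).tolist())
E
```

```text
side [0.56561803 0.08714473] [0.49199879 0.08013571] [0.48232021 0.00441029] [ 0.55451678 -0.00676842]
0.07634142396996087 0.07305688487174879 -0.1271222243110605 -0.15361733909569594
top hub [0.56714807 0.08799455]
yaw -0.13159190736051443 well [0.53749604 0.03561042] res [[-0.8, 2.0], [-1.6, -1.6], [1.5, -0.4], [0.9, 0.1]]
yaw -0.1341734012449996 well [0.537864   0.03578705] res [[-0.3, 2.2], [-1.3, -1.3], [1.8, -0.3], [-0.1, -0.6]]
```

```bash
cat >> h.py <<'E'
YAW=-0.132
Rt=R.from_matrix(np.array([[-np.cos(YAW),-np.sin(YAW),0],[-np.sin(YAW),np.cos(YAW),0],[0,0,-1]]).T.copy()) # cols: x=-chx, y=chy, z=down
def row(s,target,turn=True):
    Rn=R.from_rotvec(s["tool_rot"]);d=Rn.inv().apply(np.array(target)-s["eef_pos"])*10
    t=(Rn.inv()*Rt).as_rotvec()/(2*np.pi)
    print("row",t.round(4).tolist(),d.round(4).tolist())
E
python3 - <<'E'
from h import *
from plant import manip
s=manip.sense();print(Rt.as_matrix().round(3).tolist())
row(s,(.420,.304,.20))
E
```

```text
[[-0.991, 0.132, 0.0], [0.132, 0.991, 0.0], [0.0, 0.0, -1.0]]
row [-0.0002, -0.0, -0.0289] [-3.0562, -2.0589, 0.4802]
```

```bash
python3 -m jog '[0,0,0,-1,-0.69,0,0.3, 0,0,0,-1,-0.69,0,0.3, 0,0,0,-1,-0.69,0,0.3]' && python3 -m jog '[0,0,0,-1,-0.69,0,0.3, 0,0,0,-1,-0.69,0,0.3, 0,0,0,-1,-0.69,0,0.3]' && python3 -m jog '[0,0,-0.0289,-1,-0.68,0.4,0.3, 0,0,-0.0289,-1,-0.68,0.4,0.3, 0,0,-0.0289,-1,-0.68,0.4,0.3, 0,0,-0.0289,-1,-0.68,0.4,0.3, 0,0,-0.0289,-1,-0.68,0.4,0.3,0,0,-0.0289,-1,-0.68,0.4,0.3]'; python3 - <<'E'
from h import *
from plant import manip
s=manip.sense();print(s);row(s,(.420,.304,.20))
c=manip.camera("wrist");np.savez("/tmp/w1.npz",**{k:c[k] for k in("image","range_z","intrinsics","view")})
cv2.imwrite("pics/w1.png",c["image"][:,:,::-1]);print(c["intrinsics"],c["view"].round(3))
E
```

```text
time: 0.35
eef_pos: [0.2674, 0.4961, 0.2478]
tool_rot: [0.49, 3.103, -0.002]
ft_force: [1.5, 0.8, -0.4]
width: 0.0597
grasp_force: 0.0
time: 0.6
eef_pos: [0.3416, 0.3992, 0.2482]
tool_rot: [0.492, 3.103, -0.001]
ft_force: [1.4, 0.5, -0.7]
width: 0.0595
grasp_force: 0.0
time: 1.1
eef_pos: [0.4147, 0.3058, 0.2081]
tool_rot: [-0.209, -3.134, 0.001]
ft_force: [-0.2, 0.0, -0.3]
width: 0.06
grasp_force: 0.0
{'time': 1.1, 'joint_pos': array([-0.74598603,  0.40027602, -0.00561768,  1.92812291,  0.00273078,
        0.81383192,  0.68427066]), 'qd': array([-0.03073273, -0.0073811 , -0.01377078, -0.00694889, -0.00103884,
        0.00111738, -0.00412523]), 'joint_torque': array([ 3.37198555e+00, -7.42681718e+01,  3.77918556e+00, -3.07999671e+01,
        1.71935451e-01, -3.97266028e-02,  2.54382771e-01]), 'eef_pos': array([0.41466528, 0.30576384, 0.2081011 ]), 'tool_rot': array([-2.09490329e-01, -3.13401877e+00,  5.03714336e-04]), 'ft_force': array([-0.17401709,  0.01433334, -0.31992428]), 'ft_torque': array([ 0.04085664,  0.03001615, -0.01542885]), 'grasp_force': 0.0, 'width': 0.05998093535920167}
row [-0.0001, -0.0001, -0.0002] [-0.0553, -0.0104, 0.081]
[[309.70691629   0.         320.78545101]
 [  0.         309.70691629 195.06436728]
 [  0.           0.           1.        ]] [[ 0.132  0.991 -0.001 -0.358]
 [-0.945  0.126 -0.303  0.381]
 [-0.3    0.041  0.953 -0.23 ]
 [ 0.     0.     0.     1.   ]]
```

View pics/w1.png

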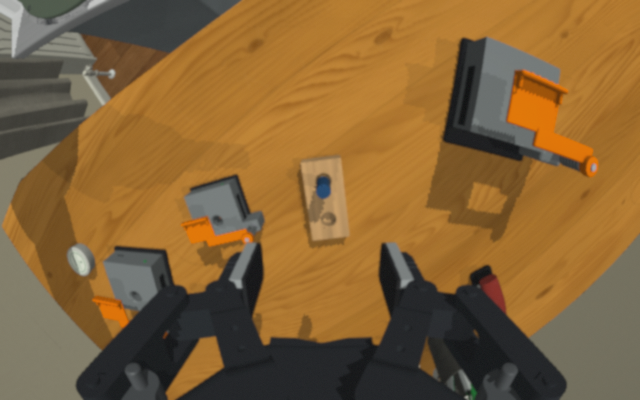

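The wrist view shows the cell at (323,187) in the caddy, between the open fingers, whose tips are at (245,270) and (395,270). Next is the fisheye measurement.

```bash
cat >> h.py <<'E'
def wray(c,us,vs):
    K=c["intrinsics"];V=c["view"];x=(np.asarray(us,float)-K[0,2])/K[0,0];y=(np.asarray(vs,float)-K[1,2])/K[1,1]
    th=np.hypot(x,y)+1e-12;d=np.stack([np.sin(th)*x/th,-np.sin(th)*y/th,-np.cos(th)],-1)
    return -V[:3,:3].T@V[:3,3], d@V[:3,:3], d
def wplane(c,u,v,z):
    o,dw,_=wray(c,u,v);return o+dw*((z-o[2])/dw[...,2])[...,None]
def wcloud(c):
    v,u=np.mgrid[:400,:640];o,dw,d=wray(c,u,v);return o+dw*(c["range_z"]/-d[...,2])[...,None]
def wproj(c,P):
    p=np.asarray(P)@c["view"][:3,:3].T+c["view"][:3,3];K=c["intrinsics"];r=np.hypot(p[...,0],p[...,1]);th=np.arctan2(r,-p[...,2])
    return np.stack([K[0,2]+K[0,0]*th*p[...,0]/r,K[1,2]-K[1,1]*th*p[...,1]/r],-1)
def snap(n,f):
    from plant import manip
    c=manip.camera(n);np.savez(f"/tmp/{f}.npz",**{k:c[k] for k in("image","range_z","intrinsics","view")});return c
E
python3 - <<'E'
from h import *
c=load("w1");W=wcloud(c);hsv=cv2.cvtColor(c["image"],cv2.COLOR_RGB2HSV).astype(int)
print("cam",-c["view"][:3,:3].T@c["view"][:3,3])
m=(hsv[...,0]>100)&(hsv[...,0]<125)&(hsv[...,1]>100);m[:165]=0;m[215:]=0;m[:,:305]=0;m[:,345:]=0
ys,xs=np.where(m);print(len(ys),xs.min(),xs.max(),ys.min(),ys.max())
t=m&(W[...,2]>.05);print("top",W[t].mean(0),W[t].min(0),W[t].max(0),t.sum())
p=wplane(c,xs,ys,.056);print("topplane extents",p.min(0),p.max(0))
print("top by left/right/upper",p[:,1].min()+.0,p[:,1].max(),p[:,0].min()+.0072)
# caddy by wood colour top
k=(W[...,2]>.012)&(W[...,2]<.024);k[:150]=0;k[250:]=0;k[:,:290]=0;k[:,360:]=0
r=cv2.minAreaRect(W[k][:,:2].astype(np.float32)*1000);print("caddy",r)
E
```

```text
cam [0.33818212 0.31644473 0.33383648]
201 317 329 178 197
top [0.42086417 0.30704449 0.05547697] [0.41491155 0.30130236 0.05001788] [0.42761252 0.31267911 0.05743605] 152
topplane extents [0.40924225 0.30128133 0.056     ] [0.42782532 0.3127381  0.056     ]
top by left/right/upper 0.3012813348174476 0.312738096455662 0.41644224936321994
caddy ((444.16339111328125, 306.988525390625), (43.01927185058594, 90.46380615234375), 88.97567749023438)
```

```bash
python3 -m jog '[0,0,0,-0.06,0.015,0.9,0.3, 0,0,0,-0.06,0.015,0.9,0.3, 0,0,0,-0.06,0.015,0.9,0.3, 0,0,0,-0.06,0.015,0.9,0.3, 0,0,0,-0.06,0.015,0.9,0.3]'; python3 - <<'E'
from h import *
from plant import manip
s=manip.sense();c=snap("wrist","w2");W=wcloud(c);hsv=cv2.cvtColor(c["image"],cv2.COLOR_RGB2HSV).astype(int)
m=(hsv[...,0]>100)&(hsv[...,0]<125)&(hsv[...,1]>100)&(c["range_z"]>0)&(np.hypot(W[...,0]-.42,W[...,1]-.306)<.02)
t=m&(W[...,2]>.05);ys,xs=np.where(t);p=wplane(c,xs,ys,.056);print(W[t].mean(0),W[t].min(0),W[t].max(0),t.sum(),p.min(0),p.max(0))
row(s,(.421,.3065,.060))
E
```

```text
time: 1.57
eef_pos: [0.4207, 0.3075, 0.1195]
tool_rot: [0.206, 3.135, 0.0]
ft_force: [0.4, -0.1, 0.6]
width: 0.0598
grasp_force: 0.0
[0.42081746 0.30717069 0.05527674] [0.41496853 0.30100702 0.05007157] [0.4282714  0.31316018 0.05764237] 319 [0.41337122 0.30110103 0.056     ] [0.42812976 0.31316293 0.056     ]
row [0.0, 0.0, 0.0001] [-0.0041, -0.0095, 0.5952]
```

```bash
python3 -m jog '[0,0,0,0,-0.005,0.3,0.3, 0,0,0,0,-0.005,0.5,0.3, 0,0,0,0,-0.005,0.595,0.3, 0,0,0,0,-0.005,0.595,0.3, 0,0,0,0,-0.005,0.595,0.3, 0,0,0,0,-0.005,0.595,0.7, 0,0,0,0,-0.005,0.595,0.85, 0,0,0,0,-0.005,0.595,0.92, 0,0,0,0,-0.005,0.595,1, 0,0,0,0,-0.005,0.595,1, 0,0,0,0,-0.005,0.595,1, 0,0,0,0,-0.005,0.595,1]' ; python3 - <<'E'
from h import *
c=snap("side","s1");o=cv2.resize(c["image"][150:240,200:320],None,fx=5,fy=5,interpolation=cv2.INTER_CUBIC)
c=snap("wrist","w3");o2=cv2.resize(c["image"][180:330,240:400],None,fx=3,fy=3,interpolation=cv2.INTER_CUBIC)
a=np.zeros((900,600,3),np.uint8);a[:450]=o[:450];a[450:,:480]=o2
cv2.imwrite("pics/g1.png",cv2.resize(a,(400,600))[:,:,::-1])
E
```

```text
time: 2.62
eef_pos: [0.4213, 0.3064, 0.0596]
tool_rot: [0.208, 3.134, 0.001]
ft_force: [-1.2, -0.1, 10.8]
width: 0.0113
grasp_force: 58.6
```

View pics/g1.png

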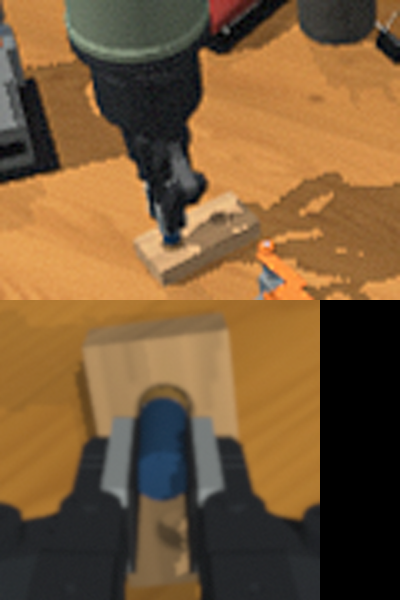

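The pads (light grey, at (118,455) and (208,455)) hold the cell top with the foot still in the hole. Next I check the tip height using depth.

```bash
python3 - <<'E'
from h import *
c=load("w3");W=wcloud(c)
for u in(296,299,302,336,340,344):
    print(u,[(v,*(W[v,u]*1000).round(0).astype(int)) for v in range(234,290,4)])
print("cell",[(v,*(W[v,321]*1000).round(1)) for v in range(222,290,5)])
E
```

```text
296 [(234, np.int64(420), np.int64(292), np.int64(18)), (238, np.int64(423), np.int64(292), np.int64(17)), (242, np.int64(409), np.int64(296), np.int64(51)), (246, np.int64(408), np.int64(297), np.int64(56)), (250, np.int64(409), np.int64(297), np.int64(59)), (254, np.int64(409), np.int64(297), np.int64(63)), (258, np.int64(409), np.int64(297), np.int64(66)), (262, np.int64(410), np.int64(298), np.int64(69)), (266, np.int64(409), np.int64(298), np.int64(74)), (270, np.int64(409), np.int64(298), np.int64(77)), (274, np.int64(409), np.int64(299), np.int64(81)), (278, np.int64(409), np.int64(299), np.int64(84)), (282, np.int64(408), np.int64(299), np.int64(87)), (286, np.int64(408), np.int64(299), np.int64(90))]
299 [(234, np.int64(420), np.int64(294), np.int64(18)), (238, np.int64(410), np.int64(297), np.int64(45)), (242, np.int64(409), np.int64(298), np.int64(52)), (246, np.int64(409), np.int64(298), np.int64(56)), (250, np.int64(409), np.int64(298), np.int64(59)), (254, np.int64(410), np.int64(298), np.int64(62)), (258, np.int64(410), np.int64(299), np.int64(66)), (262, np.int64(409)
[... 3401 characters left out ...]
28.9)), (237, np.float64(415.5), np.float64(307.6), np.float64(34.9)), (242, np.float64(415.6), np.float64(307.6), np.float64(40.8)), (247, np.float64(415.9), np.float64(307.6), np.float64(45.9)), (252, np.float64(415.3), np.float64(307.6), np.float64(52.3)), (257, np.float64(416.4), np.float64(307.5), np.float64(55.3)), (262, np.float64(419.0), np.float64(307.1), np.float64(55.6)), (267, np.float64(421.7), np.float64(306.8), np.float64(55.8)), (272, np.float64(424.7), np.float64(306.4), np.float64(55.6)), (277, np.float64(427.9), np.float64(305.9), np.float64(55.0)), (282, np.float64(456.0), np.float64(302.3), np.float64(17.3)), (287, np.float64(459.9), np.float64(301.7), np.float64(17.2))]
```

```bash
python3 -m jog '[0,0,0,0,0,-0.1,1, 0,0,0,0,0,-0.25,1, 0,0,0,0,0,-0.5,1, 0,0,0,0,0,-0.75,1, 0,0,0,0,0,-1,1, 0,0,0,0,0,-1,1, 0,0,0,0,0,-1,1]'; python3 - <<'E'
from h import *
from plant import manip
s=manip.sense();print(s["ft_force"],s["ft_torque"]);c=snap("wrist","w4");W=wcloud(c)
print("cell",[(v,*(W[v,321]*1000).round(1)) for v in range(196,290,6)])
e=s["eef_pos"];row(s,(.463,.046,e[2]))
E
```

```text
time: 3.3
eef_pos: [0.4213, 0.3065, 0.1605]
tool_rot: [0.208, 3.133, 0.003]
ft_force: [-0.2, -0.3, -1.0]
width: 0.011
grasp_force: 58.6
[-0.16991895 -0.30748867 -0.9582922 ] [ 0.03329728  0.04454572 -0.02148237]
cell [(196, np.float64(430.8), np.float64(305.9), np.float64(17.2)), (202, np.float64(436.2), np.float64(305.2), np.float64(18.1)), (208, np.float64(441.4), np.float64(304.5), np.float64(19.6)), (214, np.float64(448.5), np.float64(303.6), np.float64(16.5)), (220, np.float64(415.5), np.float64(307.7), np.float64(112.0)), (226, np.float64(415.6), np.float64(307.7), np.float64(121.0)), (232, np.float64(415.9), np.float64(307.7), np.float64(128.7)), (238, np.float64(416.0), np.float64(307.6), np.float64(136.1)), (244, np.float64(415.7), np.float64(307.7), np.float64(144.0)), (250, np.float64(415.4), np.float64(307.7), np.float64(151.0)), (256, np.float64(416.0), np.float64(307.6), np.float64(156.1)), (262, np.float64(419.3), np.float64(307.2), np.float64(156.0)), (268, np.float64(422.8), np.float64(306.7), np.float64(155.8)), (274, np.float64(426.2), np.float64(306.2), np.float64(156.0)), (280, np.float64(531.9), np.float64(292.6), np.float64(0.2)), (286, np.float64(540.2), np.float64(291.5), np.float64(-0.2))]
row [0.0003, 0.0003, -0.0001] [-0.7572, -2.5273, -0.004]
```

```bash
python3 -m jog '[0,0,0,-0.25,-0.84,0,1, 0,0,0,-0.25,-0.84,0,1, 0,0,0,-0.25,-0.84,0,1]' && python3 -m jog '[0,0,0,-0.25,-0.84,0,1, 0,0,0,-0.25,-0.84,0,1, 0,0,0,-0.25,-0.84,0,1]' && python3 -m jog '[0,0,0,-0.12,-0.42,0,1, 0,0,0,-0.25,-0.84,0,1, 0,0,0,-0.25,-0.84,0,1,0,0,0,-0.25,-0.84,0,1,0,0,0,-0.25,-0.84,0,1]'; python3 - <<'E'
from h import *
from plant import manip
s=manip.sense();c=snap("wrist","w5");cv2.imwrite("pics/w5.png",c["image"][:,:,::-1])
W=wcloud(c);hsv=cv2.cvtColor(c["image"],cv2.COLOR_RGB2HSV).astype(int)
row(s,(.463,.046,.0996))
print("cell top",W[266,321])
E
```

```text
time: 3.6
eef_pos: [0.4347, 0.2126, 0.1579]
tool_rot: [-0.216, -3.132, 0.007]
ft_force: [2.1, -1.1, -0.1]
width: 0.0112
grasp_force: 58.7
time: 3.85
eef_pos: [0.4482, 0.126, 0.1581]
tool_rot: [-0.218, -3.132, 0.005]
ft_force: [2.1, -1.4, -0.4]
width: 0.0115
grasp_force: 58.8
time: 4.27
eef_pos: [0.4615, 0.0463, 0.1583]
tool_rot: [-0.209, -3.133, 0.0]
ft_force: [-0.0, 0.0, 0.1]
width: 0.0113
grasp_force: 58.9
row [-0.0, -0.0002, -0.0002] [-0.0158, -0.0007, 0.5865]
cell top [0.46064553 0.04680651 0.15574556]
```

View pics/w5.png

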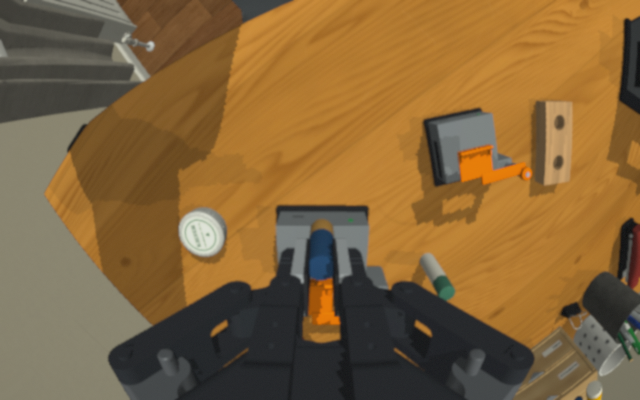

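The wrist view shows the block's front edge at v≈215, from u≈278 to 368, square to the gripper, with the cell above it at (320,245) and the flap behind. Next I refine the charger pose from this.

```bash
python3 - <<'E'
from h import *
c=load("w5");W=wcloud(c);im=c["image"].astype(int);hsv=cv2.cvtColor(c["image"],cv2.COLOR_RGB2HSV).astype(int)
m=(abs(W[...,2]-.042)<.005)&(hsv[...,1]<70)&(c["range_z"]>0);m[:,:265]=0;m[:,385:]=0;m[:205]=0
ys,xs=np.where(m);p=wplane(c,xs,ys,.042)[:,:2];a=YAW;ex=np.array([np.cos(a),np.sin(a)]);ey=np.array([-np.sin(a),np.cos(a)])
X=p@ex;Y=p@ey;w=np.array([.5377,.0357]);print("est well cx,cy",w@ex,w@ey)
for v in range(212,270,5):
    k=ys==v
    if k.sum(): print(v,xs[k].min(),xs[k].max(),"X",X[k].mean().round(4),"Y",Y[k].min().round(4),Y[k].max().round(4),"mid",((Y[k].min()+Y[k].max())/2).round(4))
for u in(285,295,305,345,355,363):
    k=xs==u;print(u,ys[k].min(),"frontX",X[k].min().round(4),"Y",Y[k].mean().round(4))
E
```

```text
est well cx,cy 0.5283236283534409 0.10615989696422652
227 276 368 X 0.4796 Y 0.0684 0.1472 mid 0.1078
232 277 367 X 0.4843 Y 0.069 0.1466 mid 0.1078
237 277 367 X 0.4891 Y 0.0687 0.1469 mid 0.1078
242 277 367 X 0.494 Y 0.0685 0.1472 mid 0.1078
247 277 366 X 0.4989 Y 0.0682 0.1466 mid 0.1074
252 277 366 X 0.504 Y 0.0679 0.1469 mid 0.1074
257 278 366 X 0.5091 Y 0.0685 0.1472 mid 0.1078
262 278 365 X 0.5143 Y 0.0682 0.1466 mid 0.1074
267 365 365 X 0.5196 Y 0.1469 0.1469 mid 0.1469
285 223 frontX 0.4759 Y 0.0758
295 223 frontX 0.4759 Y 0.0846
305 224 frontX 0.4767 Y 0.0933
345 223 frontX 0.4759 Y 0.1275
355 223 frontX 0.4759 Y 0.1363
363 223 frontX 0.476 Y 0.1437
```

```bash
python3 - <<'E'
from h import *
from plant import manip
c=load("w5");W=wcloud(c);hsv=cv2.cvtColor(c["image"],cv2.COLOR_RGB2HSV).astype(int)
a=YAW;ex=np.array([np.cos(a),np.sin(a)]);ey=np.array([-np.sin(a),np.cos(a)])
m=(hsv[...,0]>100)&(hsv[...,0]<125)&(hsv[...,1]>100)&(W[...,2]>.1)&(W[...,2]<.165);m[:,:300]=0;m[:,345:]=0;m[:215]=0;m[290:]=0
s=manip.sense();t=s["eef_pos"][:2];print("tcp",t@ex,t@ey)
for lo,hi in((.107,.115),(.115,.122),(.122,.13),(.13,.138),(.138,.15),(.154,.158)):
    k=m&(W[...,2]>lo)&(W[...,2]<hi);p=W[k];
    if len(p): X=p[:,:2]@ex;Y=p[:,:2]@ey;print(lo,len(p),"Xmin",np.percentile(X,3).round(4),"Xmax",X.max().round(4),"Y",Y.min().round(4),Y.max().round(4),((Y.min()+Y.max())/2).round(4))
E
```

```text
tcp 0.4513282700884834 0.10742210622986839
0.122 88 Xmin 0.4453 Xmax 0.449 Y 0.1014 0.1126 0.107
0.13 136 Xmin 0.4452 Xmax 0.4493 Y 0.101 0.1125 0.1067
0.138 240 Xmin 0.4449 Xmax 0.4486 Y 0.1013 0.1125 0.1069
0.154 357 Xmin 0.4459 Xmax 0.4585 Y 0.1011 0.1124 0.1068
```

```bash
python3 -m jog '[0,0,0,0,0,0.2,1, 0,0,0,0,0,0.4,1, 0,0,0,0,0,0.585,1, 0,0,0,0,0,0.585,1, 0,0,0,-0.15,0,0.585,1, 0,0,0,-0.3,0,0.585,1, 0,0,0,-0.3,0,0.585,1, 0,0,0,-0.3,0,0.585,1]'; python3 -m jog '[0,0,0,-0.03,0,0,1, 0,0,0,-0.06,0,0,1, 0,0,0,-0.09,0,0,1, 0,0,0,-0.12,0,0,1, 0,0,0,-0.15,0,0,1, 0,0,0,-0.18,0,0,1]';python3 -m jog '[0,0,0,-0.03,0,0,1, 0,0,0,-0.06,0,0,1, 0,0,0,-0.09,0,0,1, 0,0,0,-0.09,0,0,1]'; python3 - <<'E'
from h import *
from plant import manip
s=manip.sense();a=YAW;ex=np.array([np.cos(a),np.sin(a)]);ey=np.array([-np.sin(a),np.cos(a)])
t=s["eef_pos"];print(t[:2]@ex-.528,t[:2]@ey-.107,t[2],s["ft_force"][:2]@ex,s["ft_force"][:2]@ey,s["ft_force"][2])
E
```

```text
time: 4.98
eef_pos: [0.4919, 0.0433, 0.1008]
tool_rot: [0.206, 3.135, 0.0]
ft_force: [0.0, 1.0, -0.4]
width: 0.0114
grasp_force: 58.9
time: 5.48
eef_pos: [0.5091, 0.0398, 0.1002]
tool_rot: [-0.208, -3.133, 0.001]
ft_force: [-2.6, -3.1, -0.1]
width: 0.0113
grasp_force: 60.1
time: 5.82
eef_pos: [0.5188, 0.0386, 0.1002]
tool_rot: [-0.208, -3.135, 0.0]
ft_force: [-3.3, -3.2, -0.1]
width: 0.0111
grasp_force: 60.1
-0.018777268139994585 -0.0004994420308589015 0.1002331910369692 -2.815814380121517 -3.6165655490543065 -0.06027447051561731
```

```bash
python3 - <<'E'
from h import *
c=snap("wrist","w6");o=cv2.resize(c["image"][195:320,240:400],None,fx=3.5,fy=3.5,interpolation=cv2.INTER_CUBIC)
c=snap("side","s2");o2=cv2.resize(c["image"][170:290,310:400],(420,437*560//437),interpolation=cv2.INTER_CUBIC)[:437]
a=np.zeros((437,980,3),np.uint8);a[:,:560]=o[:437];a[:,560:]=o2
cv2.imwrite("pics/p1.png",cv2.resize(a,(784,350))[:,:,::-1])
E
```

```text
(no output)
```

View pics/p1.png

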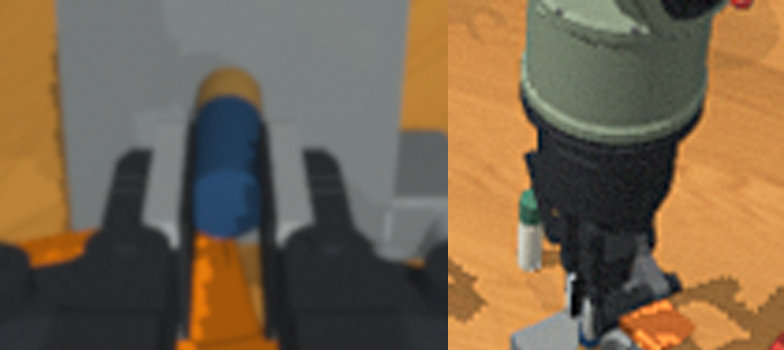

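The flap is swinging to the back right, leaning on the right-hand finger, with the rim end visible behind the cell at (215,245). The side forces are moderate, so I push on slowly.

```bash
python3 -m jog '[0,0,0,-0.02,0,0,1, 0,0,0,-0.04,0,0,1, 0,0,0,-0.06,0,0,1, 0,0,0,-0.08,0.005,0,1, 0,0,0,-0.10,0.01,0,1, 0,0,0,-0.12,0.01,0,1, 0,0,0,-0.14,0.01,0,1, 0,0,0,-0.16,0.01,0,1, 0,0,0,-0.178,0.01,0,1, 0,0,0,-0.178,0.01,0,1]'; python3 - <<'E'
from h import *
from plant import manip
s=manip.sense();a=YAW;ex=np.array([np.cos(a),np.sin(a)]);ey=np.array([-np.sin(a),np.cos(a)])
t=s["eef_pos"];print(t[:2]@ex,t[:2]@ey,t[2],s["ft_force"][:2]@ex,s["ft_force"][:2]@ey,s["ft_force"][2])
c=snap("wrist","w7");o=cv2.resize(c["image"][195:320,240:400],None,fx=3.5,fy=3.5,interpolation=cv2.INTER_CUBIC)
cv2.imwrite("pics/p2.png",o[:,:,::-1])
W=wcloud(c);hsv=cv2.cvtColor(c["image"],cv2.COLOR_RGB2HSV).astype(int)
m=(abs(W[...,2]-.042)<.005)&(hsv[...,1]<70)&(c["range_z"]>0);m[:,:225]=0;m[:,420:]=0;m[:150]=0
ys,xs=np.where(m);p=wplane(c,xs,ys,.042)[:,:2];X=p@ex;Y=p@ey
for v in range(ys.min(),250,10):
    k=ys==v
    if k.sum(): print(v,"X",X[k].mean().round(4),"Y",Y[k].min().round(4),Y[k].max().round(4),((Y[k].min()+Y[k].max())/2).round(4))
print("front",[X[xs==u].min().round(4) for u in(285,295,305,345,355)])
m=(hsv[...,0]>100)&(hsv[...,0]<125)&(hsv[...,1]>100)&(W[...,2]>.06)&(W[...,2]<.105);m[:,:300]=0;m[:,345:]=0;m[:205]=0;m[290:]=0
for lo,hi in((.06,.07),(.07,.08),(.08,.09),(.094,.098)):
    p=W[m&(W[...,2]>lo)&(W[...,2]<hi)]
    if len(p): x=p[:,:2]@ex;y=p[:,:2]@ey;print(lo,len(p),"Xmin",np.percentile(x,3).round(4),"Y",((y.min()+y.max())/2).round(4))
E
```

```text
time: 6.75
eef_pos: [0.5366, 0.0377, 0.1003]
tool_rot: [0.207, 3.134, 0.0]
ft_force: [-1.9, -0.3, -0.9]
width: 0.0114
grasp_force: 59.5
0.5269862949507722 0.10798150025186228 0.10034324890678241 -1.8051814765735177 -0.5446762207940161 -0.9077062295755167
150 X 0.4798 Y 0.0682 0.1473 0.1077
160 X 0.486 Y 0.0685 0.1476 0.108
170 X 0.4922 Y 0.0682 0.1473 0.1077
180 X 0.4986 Y 0.0685 0.147 0.1077
190 X 0.505 Y 0.0687 0.1474 0.108
200 X 0.5116 Y 0.0683 0.1471 0.1077
210 X 0.5183 Y 0.0685 0.1469 0.1077
220 X 0.5252 Y 0.0681 0.1474 0.1077
230 X 0.5323 Y 0.0682 0.1472 0.1077
240 X 0.5397 Y 0.0677 0.1681 0.1179
front [np.float64(0.4798), np.float64(0.4799), np.float64(0.4799), np.float64(0.4799), np.float64(0.4798)]
0.06 50 Xmin 0.5209 Y 0.1084
0.07 174 Xmin 0.5208 Y 0.1081
0.08 195 Xmin 0.5205 Y 0.1083
0.094 526 Xmin 0.5215 Y 0.1081
```

View pics/p2.png

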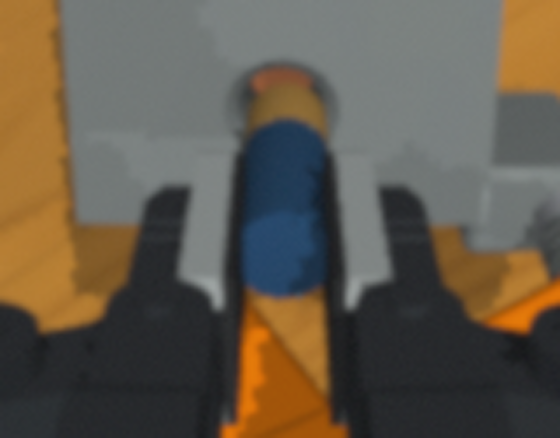

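The well mouth is visible: ring from x=228 to 338 in the crop, near edge at y≈59, copper contact inside. The cell foot is about 1 mm short of centre in x and 0.5 mm left of it. I correct that and lower into the well in guarded steps.

```bash
cat > chk.py <<'E'
import sys
from h import *
from plant import manip
s=manip.sense();a=YAW;ex=np.array([np.cos(a),np.sin(a)]);ey=np.array([-np.sin(a),np.cos(a)]);f=s["ft_force"];t=s["eef_pos"]
print("X %.4f Y %.4f foot %.4f F %.1f %.1f z %.2f tau %s w %.4f"%(t[:2]@ex,t[:2]@ey,t[2]-.0536,f[:2]@ex,f[:2]@ey,f[2],s["ft_torque"].round(2),s["width"]))
sys.exit(int(f[2]>float(sys.argv[1]) or np.hypot(f[0],f[1])>7))
E
J="python3 -m jog"
$J '[0,0,0,-0.012,-0.005,0,1, 0,0,0,-0.012,-0.005,0.02,1, 0,0,0,-0.012,-0.005,0.04,1, 0,0,0,-0.012,-0.005,0.04,1]' >/dev/null; python3 chk.py 3 && $J '[0,0,0,0,0,0.01,1, 0,0,0,0,0,0.02,1, 0,0,0,0,0,0.02,1]'>/dev/null; python3 chk.py 3 && $J '[0,0,0,0,0,0.01,1, 0,0,0,0,0,0.02,1, 0,0,0,0,0,0.02,1]'>/dev/null; python3 chk.py 3 && $J '[0,0,0,0,0,0.01,1, 0,0,0,0,0,0.02,1, 0,0,0,0,0,0.02,1]'>/dev/null; python3 chk.py 3
```

```text
X 0.5276 Y 0.1074 foot 0.0423 F -2.0 0.5 z 0.38 tau [ 0.06  0.2  -0.02] w 0.0108
X 0.5277 Y 0.1073 foot 0.0405 F -1.6 1.0 z 0.27 tau [ 0.02  0.3  -0.01] w 0.0115
X 0.5277 Y 0.1073 foot 0.0385 F -1.5 -0.1 z 0.79 tau [ 0.04  0.25 -0.01] w 0.0112
X 0.5277 Y 0.1073 foot 0.0365 F -0.7 0.6 z -0.32 tau [ 0.07  0.25 -0.04] w 0.0112
```

```bash
J="python3 -m jog"
$J '[0,0,0,0,0,0.01,1, 0,0,0,0,0,0.02,1, 0,0,0,0,0,0.02,1]'>/dev/null; python3 chk.py 3 && $J '[0,0,0,0,0,0.01,1, 0,0,0,0,0,0.02,1, 0,0,0,0,0,0.02,1]'>/dev/null; python3 chk.py 3 && $J '[0,0,0,0,0,0.01,1, 0,0,0,0,0,0.02,1, 0,0,0,0,0,0.02,1]'>/dev/null; python3 chk.py 3
```

```text
X 0.5277 Y 0.1073 foot 0.0345 F -1.8 1.2 z 0.91 tau [ 0.05  0.23 -0.01] w 0.0111
X 0.5277 Y 0.1073 foot 0.0325 F -1.7 0.3 z 0.48 tau [ 0.04  0.24 -0.01] w 0.0112
X 0.5277 Y 0.1073 foot 0.0305 F -1.0 -0.2 z -0.07 tau [ 0.03  0.25 -0.02] w 0.0112
```

Now I feel for the contact in 0.5 mm steps, stopping above 2.2 N.

```bash
J="python3 -m jog"; C="python3 chk.py 2.2"
$J '[0,0,0,0,0,0.01,1, 0,0,0,0,0,0.01,1]'>/dev/null; $C && $J '[0,0,0,0,0,0.005,1, 0,0,0,0,0,0.01,1]'>/dev/null && $C && $J '[0,0,0,0,0,0.005,1, 0,0,0,0,0,0.005,1]'>/dev/null && $C && $J '[0,0,0,0,0,0.005,1, 0,0,0,0,0,0.005,1]'>/dev/null && $C && $J '[0,0,0,0,0,0.005,1, 0,0,0,0,0,0.005,1]'>/dev/null && $C && $J '[0,0,0,0,0,0.005,1, 0,0,0,0,0,0.005,1]'>/dev/null && $C && $J '[0,0,0,0,0,0.005,1, 0,0,0,0,0,0.005,1]'>/dev/null && $C && $J '[0,0,0,0,0,0.005,1, 0,0,0,0,0,0.005,1]'>/dev/null && $C && $J '[0,0,0,0,0,0.005,1, 0,0,0,0,0,0.005,1]'>/dev/null && $C && $J '[0,0,0,0,0,0.005,1, 0,0,0,0,0,0.005,1]'>/dev/null && $C && $J '[0,0,0,0,0,0.005,1, 0,0,0,0,0,0.005,1]'>/dev/null && $C && $J '[0,0,0,0,0,0.005,1, 0,0,0,0,0,0.005,1]'>/dev/null && $C && $J '[0,0,0,0,0,0.005,1, 0,0,0,0,0,0.005,1]'>/dev/null && $C
```

```text
X 0.5277 Y 0.1073 foot 0.0296 F -1.2 0.2 z 0.33 tau [ 0.1   0.21 -0.01] w 0.0116
X 0.5278 Y 0.1073 foot 0.0287 F -1.7 -0.2 z 1.36 tau [ 0.06  0.26 -0.02] w 0.0115
X 0.5277 Y 0.1073 foot 0.0281 F -1.1 -0.2 z 0.32 tau [0.04 0.3  0.06] w 0.0111
X 0.5277 Y 0.1073 foot 0.0276 F -1.4 -0.8 z -0.16 tau [-0.03  0.26  0.04] w 0.0110
X 0.5277 Y 0.1073 foot 0.0271 F -1.5 -0.3 z 1.03 tau [ 0.01  0.24 -0.07] w 0.0111
X 0.5277 Y 0.1073 foot 0.0266 F -1.6 -0.1 z 1.00 tau [ 0.04  0.25 -0.01] w 0.0111
X 0.5277 Y 0.1073 foot 0.0261 F -1.2 -0.6 z 0.55 tau [ 0.01  0.28 -0.01] w 0.0115
X 0.5277 Y 0.1073 foot 0.0256 F -1.7 -0.1 z 0.70 tau [0.05 0.25 0.  ] w 0.0113
X 0.5278 Y 0.1073 foot 0.0251 F -1.5 -1.1 z 0.99 tau [ 0.05  0.2  -0.03] w 0.0111
X 0.5277 Y 0.1073 foot 0.0246 F -1.2 -0.1 z 1.00 tau [ 0.03  0.21 -0.01] w 0.0115
X 0.5277 Y 0.1073 foot 0.0241 F -1.7 0.3 z 0.77 tau [ 0.    0.2  -0.06] w 0.0113
X 0.5277 Y 0.1073 foot 0.0236 F -2.6 0.3 z 0.35 tau [0.01 0.22 0.03] w 0.0113
X 0.5277 Y 0.1073 foot 0.0231 F -0.9 -0.0 z 0.43 tau [ 0.03  0.2  -0.  ] w 0.0110
```

```bash
J="python3 -m jog"; C="python3 chk.py 2.6"
$J '[0,0,0,0,0,0.005,1, 0,0,0,0,0,0.005,1]'>/dev/null; $C && $J '[0,0,0,0,0,0.005,1, 0,0,0,0,0,0.005,1]'>/dev/null && $C && $J '[0,0,0,0,0,0.005,1, 0,0,0,0,0,0.005,1]'>/dev/null && $C && $J '[0,0,0,0,0,0.005,1, 0,0,0,0,0,0.005,1]'>/dev/null && $C && $J '[0,0,0,0,0,0.005,1, 0,0,0,0,0,0.005,1]'>/dev/null && $C && $J '[0,0,0,0,0,0.005,1, 0,0,0,0,0,0.005,1]'>/dev/null && $C && $J '[0,0,0,0,0,0.005,1, 0,0,0,0,0,0.005,1]'>/dev/null && $C && $J '[0,0,0,0,0,0.005,1, 0,0,0,0,0,0.005,1]'>/dev/null && $C && $J '[0,0,0,0,0,0.005,1, 0,0,0,0,0,0.005,1]'>/dev/null && $C && $J '[0,0,0,0,0,0.005,1, 0,0,0,0,0,0.005,1]'>/dev/null && $C && $J '[0,0,0,0,0,0.005,1, 0,0,0,0,0,0.005,1]'>/dev/null && $C && $J '[0,0,0,0,0,0.005,1, 0,0,0,0,0,0.005,1]'>/dev/null && $C && $J '[0,0,0,0,0,0.005,1, 0,0,0,0,0,0.005,1]'>/dev/null && $C
```

```text
X 0.5278 Y 0.1073 foot 0.0226 F -1.4 0.3 z 0.74 tau [0.03 0.27 0.07] w 0.0113
X 0.5277 Y 0.1073 foot 0.0221 F -1.2 0.5 z 0.81 tau [ 0.07  0.28 -0.02] w 0.0113
X 0.5278 Y 0.1073 foot 0.0217 F -1.8 0.6 z 1.33 tau [-0.    0.24 -0.  ] w 0.0108
X 0.5278 Y 0.1073 foot 0.0212 F -1.9 -0.3 z 3.49 tau [ 0.04  0.31 -0.05] w 0.0109
```

```bash
J="python3 -m jog"; C="python3 chk.py 20"
$J '[0,0,0,0,0,0.002,1, 0,0,0,0,0,0.004,1, 0,0,0,0,0,0.004,1, 0,0,0,0,0,0.004,1]'>/dev/null; $C; $J '[0,0,0,0,0,0,1]'>/dev/null;$C;$J '[0,0,0,0,0,0,1]'>/dev/null;$C
```

```text
X 0.5279 Y 0.1073 foot 0.0209 F -2.0 -0.3 z 5.61 tau [ 0.    0.33 -0.02] w 0.0112
X 0.5279 Y 0.1073 foot 0.0209 F -0.8 -1.0 z 4.71 tau [-0.05  0.33 -0.  ] w 0.0113
X 0.5279 Y 0.1073 foot 0.0209 F -1.9 -0.2 z 5.17 tau [-0.03  0.36  0.02] w 0.0114
```

```bash
J="python3 -m jog"; C="python3 chk.py 20"
$J '[0,0,0,0,0,0.003,1, 0,0,0,0,0,0.003,1, 0,0,0,0,0,0.003,1, 0,0,0,0,0,0.003,1]'>/dev/null; $C; $J '[0,0,0,0,0,0,1,0,0,0,0,0,0,1,0,0,0,0,0,0,1,0,0,0,0,0,0,1]'>/dev/null;$C;$J '[0,0,0,0,0,0,1,0,0,0,0,0,0,1,0,0,0,0,0,0,1,0,0,0,0,0,0,1]'>/dev/null;$C;$J '[0,0,0,0,0,0,1,0,0,0,0,0,0,1,0,0,0,0,0,0,1,0,0,0,0,0,0,1]'>/dev/null;$C
```

```text
X 0.5279 Y 0.1073 foot 0.0207 F -1.4 -0.1 z 5.57 tau [-0.07  0.35 -0.01] w 0.0113
X 0.5279 Y 0.1073 foot 0.0207 F -2.8 -0.8 z 6.32 tau [-0.04  0.32 -0.02] w 0.0110
X 0.5279 Y 0.1073 foot 0.0207 F -1.8 -0.1 z 6.17 tau [-0.09  0.36  0.02] w 0.0112
X 0.5279 Y 0.1073 foot 0.0207 F -1.5 -0.1 z 6.56 tau [-0.07  0.34 -0.02] w 0.0113
```

```bash
J="python3 -m jog"; C="python3 chk.py 20"
$J '[0,0,0,0,0,0,0.85, 0,0,0,0,0,0,0.8, 0,0,0,0,0,0,0.76, 0,0,0,0,0,0,0.72, 0,0,0,0,0,0,0.72, 0,0,0,0,0,0,0.72]'>/dev/null; $C; python3 - <<'E'
from h import *
c=snap("wrist","w8");o=cv2.resize(c["image"][195:320,240:400],None,fx=3.5,fy=3.5,interpolation=cv2.INTER_CUBIC)
cv2.imwrite("pics/p3.png",o[:,:,::-1])
E
```

```text
X 0.5277 Y 0.1073 foot 0.0204 F -0.8 -0.2 z 0.00 tau [0.09 0.29 0.04] w 0.0238
```

View pics/p3.png

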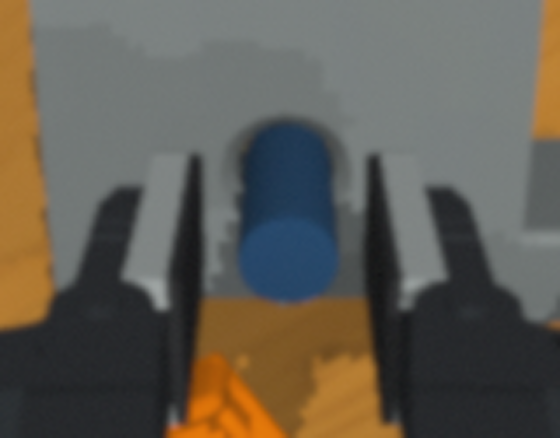

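The cell stands free in the well at (288,200) with clear gaps to both pads, and the flap is still held open at (225,400). I withdraw straight up.

```bash
J="python3 -m jog"
$J '[0,0,0,0,0,-0.1,0.72, 0,0,0,0,0,-0.2,0.72, 0,0,0,0,0,-0.4,0.72, 0,0,0,0,0,-0.7,0.72, 0,0,0,0,0,-1,0.72, 0,0,0,0,0,-1,0.72]'; $J '[0,0,0,0.3,0,-0.6,0.72, 0,0,0,0.6,0,-0.6,0.72, 0,0,0,0.6,0,-0.6,0.72, 0,0,0,0.6,0,-0.6,0.72, 0,0,0,0.6,0,-0.6,0.72, 0,0,0,0.6,0,-0.6,0.72, 0,0,0,0.6,0,-0.6,0.72, 0,0,0,0.6,0,-0.6,0.72, 0,0,0,0.6,0,-0.6,0.72]'; python3 - <<'E'
from h import *
c=snap("side","s9");o=cv2.resize(c["image"][215:330,300:420],None,fx=4,fy=4,interpolation=cv2.INTER_CUBIC)
w=snap("wrist","w9");o2=cv2.resize(w["image"][180:330,230:410],(0,0),fx=3.06,fy=3.06,interpolation=cv2.INTER_CUBIC)[:460]
a=np.zeros((460,1040,3),np.uint8);a[:o.shape[0],:480]=o;a[:o2.shape[0],485:485+o2.shape[1]]=o2
cv2.imwrite("pics/end.png",cv2.resize(a,(800,354))[:,:,::-1])
W=cloud(c);ok=c["range_z"]>0;hsv=cv2.cvtColor(c["image"],cv2.COLOR_RGB2HSV).astype(int)
for n,x,y,r,z0,z1 in(("tin",.491,-.082,.04,.012,.03),("balm",.558,.143,.02,.012,.08)):
    m=ok&(np.hypot(W[...,0]-x,W[...,1]-y)<r)&(W[...,2]>z0)&(W[...,2]<z1);print(n,W[m].mean(0))
E
```

```text
time: 14.35
eef_pos: [0.5398, 0.037, 0.1803]
tool_rot: [0.208, 3.127, 0.003]
ft_force: [0.8, -0.4, 0.6]
width: 0.0238
grasp_force: 0.0
time: 15.1
eef_pos: [0.478, 0.0447, 0.2336]
tool_rot: [-0.208, -3.134, 0.001]
ft_force: [0.4, -0.2, -0.4]
width: 0.0238
grasp_force: 0.0
tin [ 0.49102877 -0.08229199  0.01774213]
balm [0.5566125  0.14395069 0.03964255]
```

View pics/end.png

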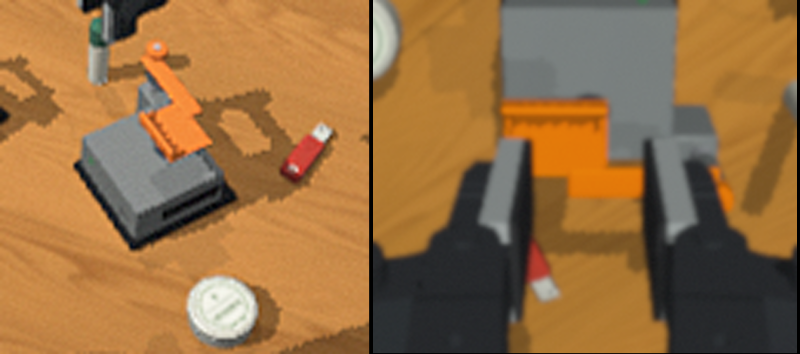

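The flap is shut again over the well (side crop at (178,135)), with the cell hidden beneath it, and tin, balm and USB are in their places.

```bash
python3 -c "
from plant import manip
print(manip.sign_off())"
```

```text
the job is handed in; nothing more can be done
None
```

The job is handed in: the AA cell was pressed onto the contact (found about 21.5 mm above the desk) at about 6 N and released standing in the well, the flap swung shut over it, and the tin, lip balm and USB stick are where they were.

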